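Index the drilling table one hole on and clamp it

TASK

The flange on the indexing table has just been drilled under the brass bush: press the red plunger knob down with a fingertip and, with it, push the table round clockwise (seen from above) to the next hole, no further, so that the plunger springs fully up again and locks it. Then push the clamp lever with the black ball clockwise until it is fully home against its stop. Only press and push with the fingers, gently and without pinching anything, and leave the tools lying around as they are.

Things in the scene. Friction and masses are not known exactly. Their poses are not given: they have to be found in the camera images.
- table_axis (a point): On the vertical turning axis of the indexing table, level with the table's top, 56 mm above the bench. The table is a steel disc 168 mm across on a round dark-green base 260 mm across, bolted down. The aluminium flange fixed on it has a nut and stud up to 96 mm above the bench. This point's x axis points to the pillar behind the table; z is up.
- drill_bush (a point): Lower mouth of the brass drill bush, 95 mm above the bench, 47 mm from the turning axis, over the flange. It is held by a dark steel arm (100 to 130 mm above the bench) on a fixed pillar 150 mm from the turning axis, behind the table, 140 mm tall. Nothing to be done with it: keep clear.
- knob_top (a point): Centre of the dish floor of the red plunger knob: press here. The knob is 47 mm across; its dish is a flat floor 40 mm across inside a lip 2.5 mm high. 83.5 mm above the bench when the plunger is out, 10 mm lower when fully pressed. It stands on the table, 105 mm from the turning axis, and goes round with it: a fingertip holding it down can drag the table round by it.
- plunger (a joint): Press depth in m: 0 = out (pin up in an index hole, table locked), 0.010 = at its stop. Spring 3 to 6 N outward. 6.2 mm frees the table. Eight index holes, 45 degrees apart, in the steel ring. Between holes the ring holds the pin down by itself (about 0.006); it springs up when under the next hole, its taper centring the table from up to 4 mm off, with 1 degree of play left.
- table (a joint): Turn of the table in rad, clockwise seen from above is positive: about 0 at the start (locked in a hole), 0.785 (45 degrees) in the next hole clockwise. It turns against light friction (0.1 N m, about 1 N at the knob) and stays where it is left.
- clamp_stud (a point): On the vertical axis about which the clamp lever swings, 64 mm above the bench, on a boss (38 mm across, 48 mm tall, lever hub on top to 78 mm) at the left edge of the base, 155 mm from the turning axis.
- lever_ball (a point): Centre of the black ball, 27 mm across, at the end of the clamp lever, 77 mm above the bench, 90 mm from the stud. The lever is a steel rod 12 mm thick; its centre line rises from 60 mm above the bench at the stud through 70 mm (60 mm from the stud) to 76 mm at the ball. More than 25 mm from the stud the space under it and on both sides is free down to 40 mm above the bench.
- clamp (a joint): Swing of the clamp lever in rad, clockwise seen from above is positive: 0 to 0.3 at the start (slack, lever pointing roughly to the robot), 1.309 (75 degrees) at its stop (tight, lever pointing to the left). A screw clamp: it takes 2 N at 60 mm from the stud, up to 4 N near the stop, and stays where it is left. Once it is tight the table cannot be turned.
- centre_punch: Loose steel centre punch, 118 mm long and 12 mm thick, lying to the right of the table; origin at the middle of its underside. To be left alone.
- tape_measure: Loose orange tape measure, 37 x 85 x 60 mm, standing in front of the table to the right; origin under its middle. To be left alone.
- marker: Loose red and white marker pen, 135 mm long and 16 mm thick, lying at the left front; origin at the middle of its underside. To be left alone.

How it is judged (in metres and radians):
On the way, in this order (a step that is already met when the one before it is completed fails the run):
1. the plunger is pressed far enough to free the table, which still stands at its first hole (value of joint plunger above 0.0062 m and value of joint table between -0.1 and 0.2 rad), for 0.05 s.
2. the table stands at the next hole clockwise with the plunger sprung fully up, the clamp still slack (value of joint table between 0.745 and 0.825 rad and value of joint plunger below 0.0015 m and value of joint clamp below 0.9 rad), for 0.2 s.
At the end, for the whole second after the job is handed in: The table is turned one hole clockwise (0.785 rad within 0.04), the plunger is out to within 1.5 mm, the clamp lever is within 0.07 rad (4 degrees) of its stop, the table is at rest, and the three loose tools are within 20 mm of where they lay (value of joint table between 0.745 and 0.825 rad and value of joint plunger below 0.0015 m and value of joint clamp above 1.24 rad and not (velocity of joint table above 0.05 rad/s) and not (velocity of joint table below -0.05 rad/s) and distance of each of centre_punch, tape_measure, marker from where it was at the start of the episode below 0.02 m); the robot touches nothing.
It fails at once if the table is turned past the next hole (value of joint table above 1 rad).
It fails at once if the table is turned anticlockwise (value of joint table below -0.15 rad).
It fails at once if the clamp lever is tightened before the table is locked at the next hole (value of joint clamp above 0.95 rad and (value of joint table below 0.73 rad or value of joint plunger above 0.004 m)).
It fails at once if the plunger knob or the clamp lever is pinched or forced (over 40 N) (contact force between the fingers and plunger above 40 N or contact force between the fingers and clamp above 40 N).
It fails at once if a loose tool is pushed away or picked up (distance of any of centre_punch, tape_measure, marker from where it was at the start of the episode above 0.03 m).
It also fails if it takes over 48 s, if anything falls off the work surface, if the arm or the gripper's body presses on something with over 40 N, if the wrist force passes 120 N, or if a joint passes its speed limit or range.

ROBOT

A 7-joint arm with a two-finger parallel gripper is mounted at the origin on the work surface; the furniture and walls round the work are solid. World frame = base frame: x ahead of the robot, y to its left, z up, the work surface at z = 0. Lengths are in m, angles in degrees, forces in N, time in s.
With the tool pointing down it reaches from about 0.35 to 0.9 m from the base axis. Payload 8.1 kg.
Tool frame: the origin (TCP) lies on the centre line of the jaws, within the pads' length; the fingertips stand bot.nose_length ahead of it and the grasp point (between the pads) lies 2 mm behind it (bot.nose_length is the distance from the TCP to the fingertips, in m); z points along the fingers, y is the line along which they close (so a half turn about z gives the same grasp; the last joint's range is limited). The gripper opens to 85 mm and grips with 20 to 120 N. Pads are 22 mm wide; open, the fingers measure 114 mm over their backs; the gripper's body (76 mm by 85 mm) begins 54 mm behind the grasp point. The pads swing forward as they close: fully open they stand 13 mm farther back than shut.
Start: joints at [65.283, 24.895, 1.432, 90.138, -0.665, 64.973, -4.303], TCP at [0.202, -0.592, 0.248] pointing down, gripper open.
Joint ranges: [-149.89, 149.89], [-25.12, 119.58], [-72.63, 75.52], [4.76, 147.25], [-75.54, 255.54], [6.69, 114.76], [-157.13, 157.13]. Speed limits (degrees/s): [127.2, 127.2, 172.46, 172.46, 180, 180, 180].

INTERFACE

Orientations are given as [roll, pitch, yaw] about the fixed x, y, z axes, in that order (R = Rz(yaw) Ry(pitch) Rx(roll)).
In Python, from rig import readout, cams, job_done, bot gives the robot as it stands. The module is installed in compiled form; this text tells all that it offers.
- The arm moves only by the tool play_rows, never from a script. Its argument "steps" is a list of rows, each an object of numbers: "tx", "ty", "tz": the shift along the tool's x, y, z in units of 40 mm (1.0 is 40 mm); "roll": the turn about the tool's z in units of 5 degrees (1.0 is 5 degrees); "gripper": the closure, from 0 (fully open) to 1 (shut). In form: [{"tx": .., "ty": .., "tz": .., "roll": .., "gripper": ..}, ...]. A call has 1 to 5 rows; each row shifts and turns the commanded pose from where the row before left it, along the tool's axes as they then stand; what a row does not reach is not made up. A row lasts 1/12 s, in which the tool goes at most 41.7 mm and 7.16 degrees, less where a joint would pass 70% of its speed; a pose out of reach is approached as far as the arm can. A call is refused whole if a number of a shift passes 1 or a number of a turn 1, either way. A call with a gripper value outside its range is refused whole. The fingers move at their own pace and stop on an object; "force" is the grip in N (left out, the last holds). Time passes only in rows, so rows that do not move let the fingers close. It gives the time, the measured TCP pose, the force, the opening and the grip force at its end, in the units of the state.
- readout.read_state(): the state, without advancing time (a new reading comes with each control period).
- cams.snapshot(name): name is "scene" or "top" or "wrist"; returns (picture, depth): 420x560x3 uint8, red, green, blue; 420x560 float32, m along the optical axis (not along the pixel's ray), 0 where there is no reading.
- cams.calibration(name): a dict with "fx", "fy", "cx", "cy" (pixels), "cam_to_world" (4x4, takes a point from camera to world coordinates). Camera axes: x right, y down, z forward; pixel columns grow to the right and rows downward; lengths in m; the calibration is good to about 2 mm. A picture is of the moment at which its call begins: read the wrist's pose just before it. calibration takes no time and is no camera call; for the wrist camera it gives the pose at the moment of the call.
- job_done(): hands the job in; it is judged then, once.
The state is a dict: "clock": time; "joints": joint angles; "qvel": joint speeds; "effort": joint torques, N m; "tcp_pos": TCP position; "eef_rot": TCP orientation; "ft_force": force on the tool from outside, world axes, zero at the start; "wrist_torque": the same for the moment, N m; "gripper_width": opening from 0.0 (shut) to 1.0 (fully open); "gripper_force": force on a finger pad.
Only numpy, scipy, OpenCV 4.12 (cv2) and the standard library are available. Lean on these libraries where they do the work, as an engineer would, in place of code of your own. Each camera call takes 0.05 s, during which the arm holds its last target. There are 200 camera calls.

## Working session

There is one attempt and no reset: what is moved stays moved. The work goes in short steps, Python scripts to look and compute and a tool call to move; the robot and the scene stay as the last step left them, time stands still between calls to the robot, and variables do not carry over. Pictures are saved under pics/ and viewed, at most 13 in all, crops included, and the job is handed in when it is done.

Besides the shell and the picture viewer there is one more tool, called after ">>>" as name(argument=value, ...), one argument or row to a line, values as JSON. play_rows: Moves the arm, as the interface text tells. Its arguments: {"type":"object","properties":{"steps":{"type":"array"},"force":{"type":"number"}},"required":["steps"]}

```bash
mkdir -p pics; cat > h.py <<'E'
from rig import readout, cams, job_done, bot
import numpy as np, cv2
def snap(name,fn):
    im,d=cams.snapshot(name); c=cams.calibration(name)
    cv2.imwrite('pics/'+fn+'.png',im[:,:,::-1]); np.savez(fn+'.npz',im=im,d=d,T=c['cam_to_world'],k=[c['fx'],c['fy'],c['cx'],c['cy']])
def load(fn):
    z=np.load(fn+'.npz'); d=z['d']; fx,fy,cx,cy=z['k']
    v,u=np.mgrid[:d.shape[0],:d.shape[1]]
    P=np.stack([(u-cx)/fx*d,(v-cy)/fy*d,d,np.ones_like(d)],-1)@np.array(z['T']).T
    return z['im'],d,P[...,:3]
E
python3 - <<'E'
from h import *
snap('top','top0'); snap('scene','sc0')
s=readout.read_state(); print(s['clock'],s['tcp_pos'],s['eef_rot'],s['gripper_width'],bot.nose_length,s['ft_force'])
for n in('top','scene'): print(cams.calibration(n))
E
```

```text
0.1 [ 0.20160366 -0.59112637  0.24758595] [-1.79916785e+02  8.34458193e-03  1.88340334e+01] 0.9996307298302173 0.017 [ 0.39805826 -0.05242319 -0.04514271]
{'fx': 415.62994148412133, 'fy': 415.62994148412133, 'cx': 275.83213531438804, 'cy': 217.08864046915758, 'cam_to_world': array([[-0.16044398, -0.96425603,  0.21087448,  0.34556838],
       [-0.9870225 ,  0.158177  , -0.027688  ,  0.09704385],
       [-0.00665717, -0.21258023, -0.97712094,  0.93952174],
       [ 0.        ,  0.        ,  0.        ,  1.        ]])}
{'fx': 470.4330654164775, 'fy': 470.4330654164775, 'cx': 282.3426456522506, 'cy': 211.9027403681663, 'cam_to_world': array([[-0.85536058, -0.27410002,  0.43957645,  0.02371424],
       [-0.51750512,  0.41382421, -0.74895792,  0.90901537],
       [ 0.023382  , -0.86811215, -0.49581709,  0.63714068],
       [ 0.        ,  0.        ,  0.        ,  1.        ]])}
```

View pics/top0.png

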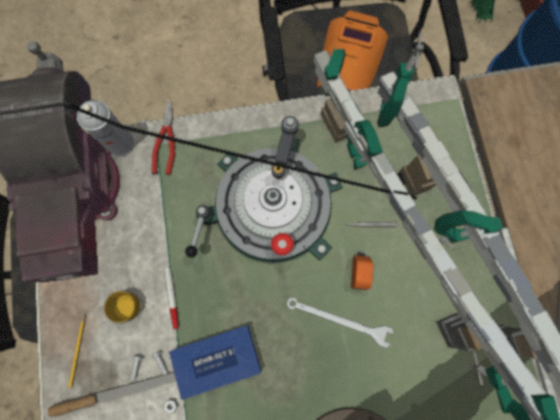

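View pics/sc0.png

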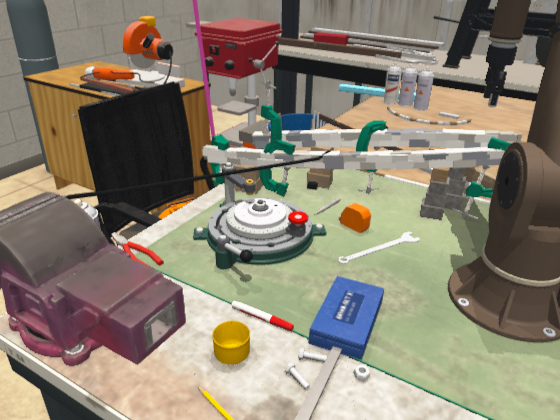

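The top view shows the knob at (282,244), nut at (273,196), pillar (290,125), lever stud (203,212) and ball (191,251). A cable crosses over the table, and two raised beams stand to the right, between the arm's start pose and the work.

```bash
python3 - <<'E'
from h import *
im,d,P=load('top0')
def m(u,v,r=1): 
    q=P[v-r:v+r+1,u-r:u+r+1].reshape(-1,3); dd=d[v-r:v+r+1,u-r:u+r+1].ravel()>0
    return np.median(q[dd],0).round(3) if dd.any() else None
for n,u,v in [('knob',282,244),('nut',273,196),('pillar',290,125),('stud',203,212),('ball',191,251),('bush',279,170),('cable',200,144),('cable',240,155),('cable',320,172),('cable',370,182),('cable0',60,106),('cable409',405,192),('beamL',330,70),('beamL',365,133),('beamL',420,225),('beamL',500,350),('beamR',390,85),('beamR',460,200),('beamR',510,275),('clamp',440,222),('greenclamp',365,150),('block',335,118),('tape',362,270),('punch',372,224),('marker',173,300)]: print(n,m(u,v))
# red mask
R=(im[...,0]>130)&(im[...,1]<70)&(im[...,2]<70)&(d>0)
k=R.copy();k[:225]=0;k[265:]=0;k[:,:255]=0;k[:,310:]=0
q=P[k];print('red',np.median(q,0),q.min(0),q.max(0),len(q))
v,u=np.mgrid[:420,:560]
b=(im.max(-1)<50)&(d>0)&(abs(u-191)<12)&(abs(v-251)<10)&(P[...,2]>.05);q=P[b];print('ball',q.mean(0),q.max(0),len(q))
# heights map max of beams
hi=(P[...,2]>.06)&(d>0)&(u>315)&(v<420); q=P[hi]
for x0 in np.arange(0.0,1.0,.1):
    for y0 in np.arange(-.7,.1,.1):
        s=q[(q[:,0]>=x0)&(q[:,0]<x0+.1)&(q[:,1]>=y0)&(q[:,1]<y0+.1)]
        print('%4.2f'%(s[:,2].max() if len(s)>3 else 0),end=' ')
    print(round(x0,1))
E
```

```text
knob [0.471 0.069 0.085]
nut [0.573 0.072 0.097]
pillar [0.709 0.014 0.134]
stud [0.568 0.224 0.077]
ball [0.487 0.257 0.091]
bush [0.617 0.052 0.129]
cable [0.677 0.2   0.181]
cable [0.644 0.124 0.174]
cable [ 0.638 -0.05   0.003]
cable [ 0.596 -0.162  0.001]
cable0 [0.786 0.45  0.207]
cable409 [ 0.524 -0.184  0.151]
beamL [ 0.816 -0.091  0.141]
beamL [ 0.653 -0.127  0.168]
beamL [ 0.454 -0.196  0.157]
beamL [ 0.214 -0.266  0.192]
beamR [ 0.76  -0.209  0.141]
beamR [ 0.484 -0.268  0.185]
beamR [ 0.336 -0.31   0.207]
clamp [ 0.454 -0.235  0.153]
greenclamp [ 0.632 -0.131  0.126]
block [ 0.733 -0.093  0.081]
tape [ 0.394 -0.088  0.058]
punch [ 0.495 -0.143  0.01 ]
marker [0.398 0.322 0.014]
red [0.47096046 0.06950228 0.08419856] [0.4504852  0.04467441 0.03357871] [0.49332311 0.09257061 0.09019035] 272
ball [0.48652826 0.2571778  0.08798633] [0.49647641 0.26804427 0.09316891] 86
0.00 0.00 0.00 0.16 0.19 0.00 0.00 0.00 0.0
0.00 0.00 0.00 0.24 0.24 0.00 0.00 0.00 0.1
0.00 0.00 0.00 0.23 0.20 0.00 0.00 0.00 0.2
0.00 0.00 0.00 0.22 0.21 0.17 0.06 0.00 0.3
0.00 0.00 0.00 0.22 0.22 0.17 0.06 0.00 0.4
0.00 0.00 0.00 0.00 0.19 0.15 0.16 0.00 0.5
0.00 0.00 0.00 0.00 0.21 0.22 0.00 0.00 0.6
0.00 0.00 0.00 0.00 0.30 0.23 0.14 0.00 0.7
0.00 0.00 0.00 0.00 0.00 0.15 0.15 0.00 0.8
0.00 0.00 0.00 0.00 0.00 0.00 0.00 0.00 0.9
```

>>> play_rows(
  steps=[
    {"tz":-0.9,"roll":0.9425,"gripper":1},
    {"tz":-0.9,"roll":0.9425,"gripper":1},
    {"tz":-0.9,"roll":0.9425,"gripper":1},
    {"tz":-0.9,"roll":0.9425,"gripper":1},
    {"gripper":1},
  ],
  force=20,
)

```text
validation failed for argument at $.st...
```

>>> play_rows(
  steps=[
    {"tx":0.33,"ty":-0.8,"gripper":1},
    {"tx":0.33,"ty":-0.8,"gripper":1},
    {"tx":0.33,"ty":-0.8,"gripper":1},
    {"tx":0.33,"ty":-0.8,"gripper":1},
    {"tx":0.33,"ty":-0.8,"gripper":1},
  ],
)

```text
validation failed for argument at $.st...
```

>>> play_rows(
  steps=[
    {"tx":0,"ty":0,"tz":-0.9,"roll":0.9425,"gripper":1},
    {"tx":0,"ty":0,"tz":-0.9,"roll":0.9425,"gripper":1},
    {"tx":0,"ty":0,"tz":-0.9,"roll":0.9425,"gripper":1},
    {"tx":0,"ty":0,"tz":-0.9,"roll":0.9425,"gripper":1},
    {"tx":0,"ty":0,"tz":0,"roll":0,"gripper":1},
  ],
  force=20,
)

```text
clock: 0.52
tcp_pos: [0.2024, -0.5934, 0.3998]
eef_rot: [179.4, -0.2, -0.3]
ft_force: [-0.2, 1.1, -0.2]
gripper_width: 0.296
gripper_force: 0.0
```

>>> play_rows(
  steps=[
    {"tx":0.33,"ty":-0.8,"tz":0,"roll":0,"gripper":1},
    {"tx":0.33,"ty":-0.8,"tz":0,"roll":0,"gripper":1},
    {"tx":0.33,"ty":-0.8,"tz":0,"roll":0,"gripper":1},
    {"tx":0.33,"ty":-0.8,"tz":0,"roll":0,"gripper":1},
    {"tx":0.33,"ty":-0.8,"tz":0,"roll":0,"gripper":1},
  ],
)

```text
clock: 0.93
tcp_pos: [0.2681, -0.4298, 0.3918]
eef_rot: [-180.0, 0.0, 0.0]
ft_force: [0.6, 0.0, 0.4]
gripper_width: -0.004
gripper_force: 0.0
```

>>> play_rows(
  steps=[
    {"tx":0.33,"ty":-0.8,"tz":0,"roll":0,"gripper":1},
    {"tx":0.33,"ty":-0.8,"tz":0,"roll":0,"gripper":1},
    {"tx":0.33,"ty":-0.8,"tz":0,"roll":0,"gripper":1},
    {"tx":0.33,"ty":-0.8,"tz":0,"roll":0,"gripper":1},
    {"tx":0.33,"ty":-0.8,"tz":0,"roll":0,"gripper":1},
  ],
)

```text
clock: 1.35
tcp_pos: [0.334, -0.2698, 0.392]
eef_rot: [180.0, 0.0, 0.0]
ft_force: [0.3, -0.1, 0.2]
gripper_width: 0.001
gripper_force: 0.0
```

>>> play_rows(
  steps=[
    {"tx":0.33,"ty":-0.8,"tz":0,"roll":0,"gripper":1},
    {"tx":0.33,"ty":-0.8,"tz":0,"roll":0,"gripper":1},
    {"tx":0.33,"ty":-0.8,"tz":0,"roll":0,"gripper":1},
    {"tx":0.33,"ty":-0.8,"tz":0,"roll":0,"gripper":1},
    {"tx":0.33,"ty":-0.8,"tz":0,"roll":0,"gripper":1},
  ],
)

```text
clock: 1.77
tcp_pos: [0.3999, -0.1099, 0.3921]
eef_rot: [180.0, 0.0, 0.0]
ft_force: [0.8, -1.4, 1.3]
gripper_width: 0.003
gripper_force: 0.0
```

>>> play_rows(
  steps=[
    {"tx":0.2,"ty":-0.85,"tz":0.3,"roll":0,"gripper":1},
    {"tx":0.2,"ty":-0.85,"tz":0.3,"roll":0,"gripper":1},
    {"tx":0.2,"ty":-0.85,"tz":0.4,"roll":0,"gripper":1},
    {"tx":0.2,"ty":-0.85,"tz":0.4,"roll":0,"gripper":1},
    {"tx":0.2,"ty":-0.85,"tz":0.4,"roll":0,"gripper":1},
  ],
)

```text
clock: 2.18
tcp_pos: [0.4398, 0.06, 0.3194]
eef_rot: [180.0, -0.0, -0.0]
ft_force: [0.2, -0.5, -0.5]
gripper_width: -0.001
gripper_force: 0.0
```

>>> play_rows(
  steps=[
    {"tx":0,"ty":0,"tz":0.4,"roll":0,"gripper":1},
    {"tx":0,"ty":0,"tz":0.4,"roll":0,"gripper":1},
    {"tx":0,"ty":0,"tz":0,"roll":0,"gripper":1},
    {"tx":0,"ty":0,"tz":0,"roll":0,"gripper":1},
  ],
)

```text
clock: 2.52
tcp_pos: [0.4393, 0.0582, 0.2877]
eef_rot: [180.0, 0.1, 0.0]
ft_force: [-0.1, -0.1, -0.3]
gripper_width: 0.003
gripper_force: 0.0
```

```bash
python3 - <<'E'
from h import *
s=readout.read_state(); print(s['clock'],s['tcp_pos'],s['ft_force'])
snap('wrist','w1')
im,d,P=load('w1'); print(np.load('w1.npz')['T'][:3,3])
R=(im[...,0]>130)&(im[...,1]<70)&(im[...,2]<70)&(d>0)&(P[...,2]>.075)&(P[...,2]<.1)
q=P[R]; print(len(q), q.min(0),q.max(0),np.median(q,0))
(c,r)=cv2.minEnclosingCircle(q[:,:2].astype(np.float32)); print(c,r)
q2=q[(q[:,2]>.0845)] ; print(len(q2))
E
```

```text
2.5167 [0.43934565 0.05816781 0.28774759] [-0.0715308  -0.07504062 -0.25186204]
[0.50814997 0.05837156 0.41399451]
9 [0.47865532 0.04716403 0.08428521] [0.48354792 0.05117479 0.08701607] [0.48057744 0.0501384  0.085318  ]
(0.4811016321182251, 0.04916940629482269) 0.0032632232178002596
7
```

View pics/w1.png

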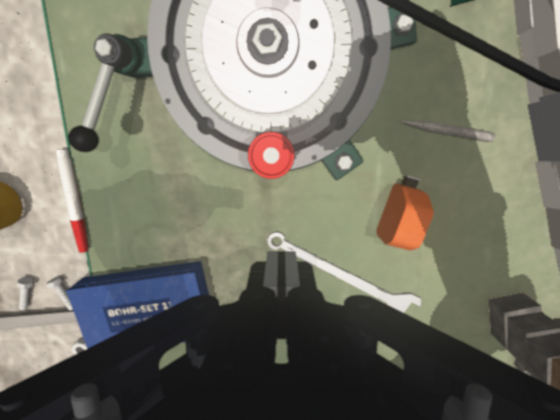

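The wrist view shows the knob at (271,155), nut at (267,38), stud at (107,48) and ball at (83,138). The dish looks clear and the fingers are closed.

```bash
cat >> h.py <<'E'
def measure(fn):
    im,d,P=load(fn); I=im.astype(int)
    R=(I[...,0]>120)&(I[...,0]-I[...,1]>50)&(I[...,0]-I[...,2]>50)&(P[...,2]>.066)&(P[...,2]<.1)
    n,l,st,ce=cv2.connectedComponentsWithStats(R.astype(np.uint8)); k=1+st[1:,4].argmax()
    q=P[l==k]; c,r=cv2.minEnclosingCircle(q[:,:2].astype(np.float32))
    print('knob',np.round(c,4),round(r,4),len(q),'zmed',np.median(q[:,2]).round(4),'range mid',((q.min(0)+q.max(0))/2).round(4))
    return im,d,P
def at(P,d,u,v,r=2):
    q=P[v-r:v+r+1,u-r:u+r+1].reshape(-1,3); q=q[d[v-r:v+r+1,u-r:u+r+1].ravel()>0]; return np.median(q,0).round(4)
E
python3 - <<'E'
from h import *
im,d,P=measure('w1')
for n,u,v in [('nut',267,38),('stud',107,48),('ball',83,138),('knobc',271,155),('rod',97,92),('tip',282,258)]: print(n,at(P,d,u,v))
# flange scale disc fit: table disc edge via height 0.056
E
```

```text
knob [0.4745 0.0684] 0.0235 1519 zmed 0.0847 range mid [0.4742 0.0682 0.0853]
nut [0.5782 0.0704 0.0964]
stud [0.5741 0.2221 0.0779]
ball [0.4917 0.2516 0.0892]
knobc [0.4746 0.0682 0.0843]
rod [0.5353 0.2399 0.0725]
tip [0.4507 0.0579 0.2839]
```

>>> play_rows(
  steps=[
    {"tx":0.3,"ty":-0.1,"tz":0.8,"roll":0,"gripper":1},
    {"tx":0.3,"ty":-0.1,"tz":0.8,"roll":0,"gripper":1},
    {"tx":0.25,"ty":-0.05,"tz":0.8,"roll":0,"gripper":1},
    {"tx":0,"ty":0,"tz":0.8,"roll":0,"gripper":1},
    {"tx":0,"ty":0,"tz":0.5,"roll":0,"gripper":1},
  ],
)

```text
clock: 2.98
tcp_pos: [0.4742, 0.0677, 0.1387]
eef_rot: [180.0, 0.0, -0.1]
ft_force: [-0.9, -0.1, 0.4]
gripper_width: 0.003
gripper_force: 0.0
```

>>> play_rows(
  steps=[
    {"tx":0,"ty":0,"tz":0.4,"roll":0,"gripper":1},
    {"tx":0,"ty":0,"tz":0,"roll":0,"gripper":1},
    {"tx":0,"ty":0,"tz":0,"roll":0,"gripper":1},
  ],
)

```text
clock: 3.23
tcp_pos: [0.4744, 0.068, 0.1249]
eef_rot: [180.0, 0.0, -0.1]
ft_force: [0.9, 0.2, 0.3]
gripper_width: 0.002
gripper_force: 0.0
```

```bash
python3 - <<'E'
from h import *
s=readout.read_state(); print(s['clock'],s['tcp_pos'],s['ft_force'])
snap('wrist','w2'); measure('w2')
E
```

```text
3.2333 [0.47439372 0.06803523 0.12487519] [0.86593161 0.20987757 0.2610593 ]
knob [0.4824 0.0681] 0.0164 837 zmed 0.0841 range mid [0.486  0.0681 0.0838]
```

View pics/w2.png

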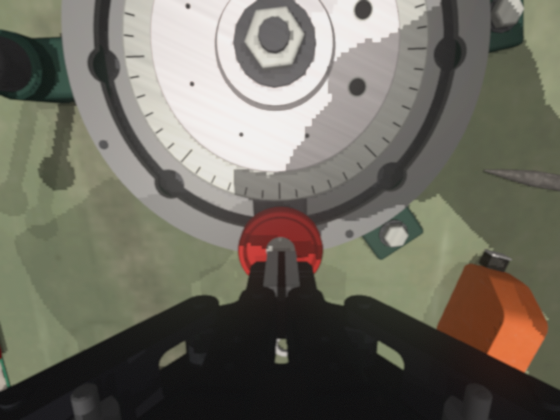

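The fingers stand centrally over the knob in y (tip at (281,245), knob centred near (281,252)), about 24 mm above it. Pressing now.

>>> play_rows(
  steps=[
    {"tx":0,"ty":0,"tz":0.4,"roll":0,"gripper":1},
    {"tx":0,"ty":0,"tz":0.1,"roll":0,"gripper":1},
    {"tx":0,"ty":0,"tz":0.1,"roll":0,"gripper":1},
    {"tx":0,"ty":0,"tz":0,"roll":0,"gripper":1},
  ],
)

```text
clock: 3.62
tcp_pos: [0.4744, 0.0683, 0.1008]
eef_rot: [180.0, -0.1, -0.0]
ft_force: [-0.5, -0.3, 0.9]
gripper_width: 0.001
gripper_force: 0.0
```

>>> play_rows(
  steps=[
    {"tx":0,"ty":0,"tz":0.05,"roll":0,"gripper":1},
    {"tx":0,"ty":0,"tz":0.05,"roll":0,"gripper":1},
    {"tx":0,"ty":0,"tz":0.05,"roll":0,"gripper":1},
    {"tx":0,"ty":0,"tz":0,"roll":0,"gripper":1},
    {"tx":0,"ty":0,"tz":0,"roll":0,"gripper":1},
  ],
)

```text
clock: 4.03
tcp_pos: [0.4745, 0.0685, 0.0946]
eef_rot: [-180.0, -0.1, -0.0]
ft_force: [0.3, -0.3, 4.7]
gripper_width: -0.001
gripper_force: 2.2
```

>>> play_rows(
  steps=[
    {"tx":0,"ty":0,"tz":0.05,"roll":0,"gripper":1},
    {"tx":0,"ty":0,"tz":0.03,"roll":0,"gripper":1},
    {"tx":0,"ty":0,"tz":0,"roll":0,"gripper":1},
    {"tx":0,"ty":0,"tz":0,"roll":0,"gripper":1},
  ],
)

```text
clock: 4.37
tcp_pos: [0.4745, 0.0685, 0.0913]
eef_rot: [-180.0, -0.1, -0.0]
ft_force: [0.9, -0.7, 5.4]
gripper_width: -0.002
gripper_force: 2.6
```

>>> play_rows(
  steps=[
    {"tx":0.002,"ty":-0.17,"tz":0,"roll":0,"gripper":1},
    {"tx":0.013,"ty":-0.169,"tz":0,"roll":0,"gripper":1},
    {"tx":0.024,"ty":-0.168,"tz":0,"roll":0,"gripper":1},
    {"tx":0.035,"ty":-0.166,"tz":0,"roll":0,"gripper":1},
    {"tx":0,"ty":0,"tz":0,"roll":0,"gripper":1},
  ],
)

```text
clock: 4.78
tcp_pos: [0.4771, 0.0968, 0.0913]
eef_rot: [-180.0, -0.0, 0.1]
ft_force: [-0.4, 0.9, 6.2]
gripper_width: -0.001
gripper_force: 2.6
```

```bash
python3 - <<'E'
from h import *
s=readout.read_state(); print(s['clock'],s['tcp_pos'],s['ft_force'])
snap('top','t2'); measure('t2')
measure('top0')
E
```

```text
4.7833 [0.4770881  0.09676672 0.09131205] [-0.35724627  0.85124198  6.17601923]Traceback (most recent call last):
  File "<stdin>", line 3, in <module>
  File "h.py", line 14, in measure
    n,l,st,ce=cv2.connectedComponentsWithStats(R.astype(np.uint8)); k=1+st[1:,4].argmax()
                                                                        ~~~~~~~~~~~~~~~^^
ValueError: attempt to get argmax of an empty sequence
```

```bash
python3 - <<'E'
from h import *
snap('wrist','w3'); 
measure('w3'); measure('w2')
for f in('w2','w3'):
    im,d,P=load(f);I=im.astype(int)
    R=(I[...,0]>120)&(I[...,0]-I[...,1]>50)&(I[...,0]-I[...,2]>50)&(P[...,2]>.066)&(P[...,2]<.1)
    q=P[R][:,:2]
    from scipy.spatial import ConvexHull
    from scipy.optimize import least_squares
    b=q[q[:,0]>q[:,0].max()-.02]; h=b[ConvexHull(b).vertices]; h=h[h[:,0]>q[:,0].max()-.016]
    r=least_squares(lambda p:np.hypot(*(h-p).T)-.0235,h.mean(0)-[.015,0],loss='soft_l1',f_scale=.001); print(f,r.x)
E
```

```text
knob [0.487  0.0927] 0.0147 764 zmed 0.0739 range mid [0.4891 0.0928 0.074 ]
knob [0.4824 0.0681] 0.0164 837 zmed 0.0841 range mid [0.486  0.0681 0.0838]
w2 [0.47297152 0.06912747]
w3 [0.47468941 0.09488498]
```

View pics/w3.png

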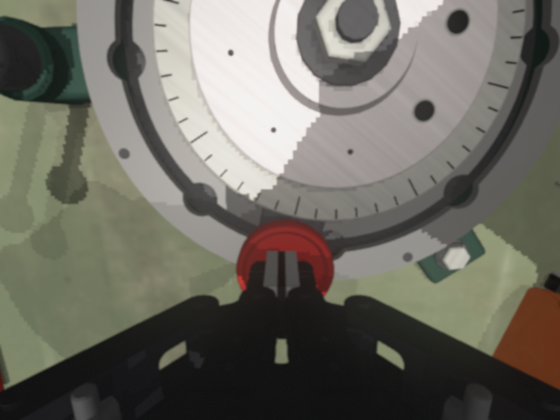

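The knob (285,265) has followed the fingertip and the table has turned about 15 degrees. The dish is still down, so I'm carrying on.

>>> play_rows(
  steps=[
    {"tx":0.046,"ty":-0.163,"tz":0,"roll":0,"gripper":1},
    {"tx":0.056,"ty":-0.16,"tz":0,"roll":0,"gripper":1},
    {"tx":0.067,"ty":-0.156,"tz":0,"roll":0,"gripper":1},
    {"tx":0.077,"ty":-0.151,"tz":0,"roll":0,"gripper":1},
    {"tx":0,"ty":0,"tz":0,"roll":0,"gripper":1},
  ],
)

```text
clock: 5.3
tcp_pos: [0.4871, 0.1219, 0.0913]
eef_rot: [-179.9, -0.0, 0.1]
ft_force: [-0.0, 0.8, 5.8]
gripper_width: 0.002
gripper_force: 2.6
```

>>> play_rows(
  steps=[
    {"tx":0.087,"ty":-0.146,"tz":0,"roll":0,"gripper":1},
    {"tx":0.096,"ty":-0.14,"tz":0,"roll":0,"gripper":1},
    {"tx":0.105,"ty":-0.133,"tz":0,"roll":0,"gripper":1},
    {"tx":0.113,"ty":-0.126,"tz":0,"roll":0,"gripper":1},
    {"tx":0,"ty":0,"tz":0,"roll":0,"gripper":1},
  ],
)

```text
clock: 5.72
tcp_pos: [0.5034, 0.1434, 0.0913]
eef_rot: [-179.9, -0.0, 0.0]
ft_force: [-0.0, 0.6, 5.6]
gripper_width: -0.001
gripper_force: 2.6
```

```bash
cat >> h.py <<'E'
def edge(f):
    from scipy.spatial import ConvexHull
    from scipy.optimize import least_squares
    im,d,P=load(f);I=im.astype(int)
    R=(I[...,0]>120)&(I[...,0]-I[...,1]>50)&(I[...,0]-I[...,2]>50)&(P[...,2]>.066)&(P[...,2]<.1)
    q=P[R][:,:2]
    b=q[q[:,0]>q[:,0].max()-.02]; h=b[ConvexHull(b).vertices]; h=h[h[:,0]>q[:,0].max()-.016]
    r=least_squares(lambda p:np.hypot(*(h-p).T)-.0235,h.mean(0)-[.015,0],loss='soft_l1',f_scale=.001); print(f,r.x)
E
python3 - <<'E'
from h import *
s=readout.read_state(); print(s['clock'],s['tcp_pos'],s['ft_force'])
snap('wrist','w4');edge('w4')
E
```

```text
5.7167 [0.50340934 0.14342264 0.09125361] [-0.02533089  0.60677447  5.63547099]
w4 [0.49758289 0.13981576]
```

View pics/w4.png

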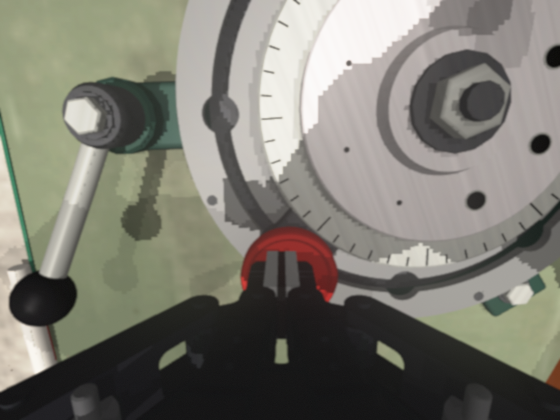

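The knob (289,275) sits near the 45-degree place, with the lever at the left. Lifting the finger to see whether the plunger springs up.

>>> play_rows(
  steps=[
    {"tx":0,"ty":0,"tz":-0.05,"roll":0,"gripper":1},
    {"tx":0,"ty":0,"tz":-0.08,"roll":0,"gripper":1},
    {"tx":0,"ty":0,"tz":-0.2,"roll":0,"gripper":1},
    {"tx":0,"ty":0,"tz":-0.5,"roll":0,"gripper":1},
    {"tx":0,"ty":0,"tz":-0.7,"roll":0,"gripper":1},
  ],
)

```text
clock: 6.18
tcp_pos: [0.5009, 0.1413, 0.1514]
eef_rot: [179.9, 0.3, -0.0]
ft_force: [1.9, -0.4, 0.0]
gripper_width: -0.002
gripper_force: 0.0
```

>>> play_rows(
  steps=[
    {"tx":-0.5,"ty":0,"tz":-0.7,"roll":0,"gripper":1},
    {"tx":-0.5,"ty":0,"tz":-0.7,"roll":0,"gripper":1},
    {"tx":-0.5,"ty":0,"tz":-0.7,"roll":0,"gripper":1},
    {"tx":0,"ty":0,"tz":0,"roll":0,"gripper":1},
    {"tx":0,"ty":0,"tz":0,"roll":0,"gripper":1},
  ],
)

```text
clock: 6.6
tcp_pos: [0.4425, 0.1423, 0.2381]
eef_rot: [180.0, -0.2, 0.0]
ft_force: [-0.4, -0.3, -0.2]
gripper_width: -0.001
gripper_force: 0.0
```

```bash
python3 - <<'E'
from h import *
s=readout.read_state(); print(s['clock'],s['tcp_pos'],s['ft_force'])
snap('wrist','w5');measure('w5')
E
```

```text
6.6 [0.44252395 0.14227058 0.23811311] [-0.44649444 -0.30618949 -0.2401727 ]
knob [0.4982 0.138 ] 0.0235 2098 zmed 0.0772 range mid [0.4982 0.1384 0.0779]
```

View pics/w5.png

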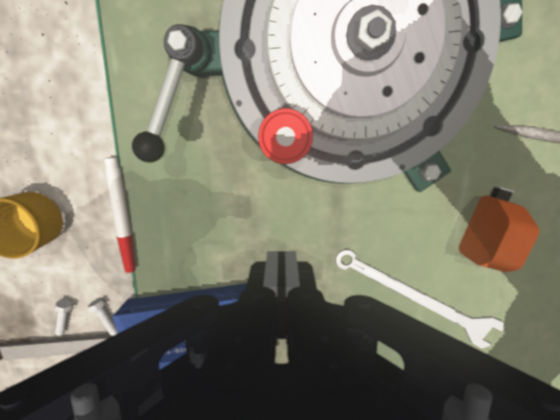

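The knob at (285,137) is still down (about 6 mm in) and roughly 4 degrees short of the hole. I'll measure the remaining angle and push once more.

```bash
python3 - <<'E'
from h import *
im,d,P=load('w5')
print(at(P,d,376,28),at(P,d,285,137),at(P,d,178,40),at(P,d,148,146))
A0=np.array([.5778,.0704]); 
for k in([.4745,.0684],[.4982,.138]):
    v=np.array(k)-A0; print(np.hypot(*v),np.degrees(np.arctan2(v[1],v[0])))
E
```

```text
[0.577  0.0711 0.0942] [0.4973 0.1383 0.077 ] [0.5731 0.2239 0.0756] [0.4907 0.2525 0.0878]
0.10331935927017744 -178.89083016486055
0.10443141289861016 139.66054548258032
```

>>> play_rows(
  steps=[
    {"tx":0.5,"ty":0.1,"tz":0.5,"roll":0,"gripper":1},
    {"tx":0.5,"ty":0,"tz":0.7,"roll":0,"gripper":1},
    {"tx":0.39,"ty":0,"tz":0.8,"roll":0,"gripper":1},
    {"tx":0,"ty":0,"tz":0.8,"roll":0,"gripper":1},
    {"tx":0,"ty":0,"tz":0,"roll":0,"gripper":1},
  ],
)

```text
clock: 7.07
tcp_pos: [0.4954, 0.1361, 0.1177]
eef_rot: [179.8, 0.6, -0.1]
ft_force: [-1.5, -0.7, -1.4]
gripper_width: -0.0
gripper_force: 0.0
```

>>> play_rows(
  steps=[
    {"tx":0,"ty":0,"tz":0,"roll":0,"gripper":1},
    {"tx":0,"ty":0,"tz":0.3,"roll":0,"gripper":1},
    {"tx":0,"ty":0,"tz":0.25,"roll":0,"gripper":1},
    {"tx":0,"ty":0,"tz":0.2,"roll":0,"gripper":1},
    {"tx":0,"ty":0,"tz":0,"roll":0,"gripper":1},
  ],
)

```text
clock: 7.48
tcp_pos: [0.4986, 0.1382, 0.0942]
eef_rot: [180.0, -0.0, -0.0]
ft_force: [-0.0, -0.2, 3.7]
gripper_width: 0.0
gripper_force: 2.2
```

>>> play_rows(
  steps=[
    {"tx":0,"ty":0,"tz":0.06,"roll":0,"gripper":1},
    {"tx":0.04,"ty":-0.044,"tz":0,"roll":0,"gripper":1},
    {"tx":0.04,"ty":-0.044,"tz":0,"roll":0,"gripper":1},
    {"tx":0.04,"ty":-0.044,"tz":0,"roll":0,"gripper":1},
    {"tx":0,"ty":0,"tz":0,"roll":0,"gripper":1},
  ],
)

```text
clock: 7.9
tcp_pos: [0.5042, 0.1442, 0.0926]
eef_rot: [-180.0, -0.1, -0.0]
ft_force: [0.4, -0.1, 4.7]
gripper_width: 0.001
gripper_force: 2.5
```

>>> play_rows(
  steps=[
    {"tx":0,"ty":0,"tz":0,"roll":0,"gripper":1},
    {"tx":0,"ty":0,"tz":-0.05,"roll":0,"gripper":1},
    {"tx":0,"ty":0,"tz":-0.05,"roll":0,"gripper":1},
    {"tx":0,"ty":0,"tz":-0.05,"roll":0,"gripper":1},
    {"tx":0,"ty":0,"tz":0,"roll":0,"gripper":1},
  ],
)

```text
clock: 8.32
tcp_pos: [0.5035, 0.1437, 0.0984]
eef_rot: [-180.0, -0.0, -0.0]
ft_force: [1.7, -0.2, 3.8]
gripper_width: 0.002
gripper_force: 1.7
```

The knob is pushing up against the tip at only about 2 mm depth, so the pin is in the hole. Lifting off.

>>> play_rows(
  steps=[
    {"tx":0,"ty":0,"tz":-0.1,"roll":0,"gripper":1},
    {"tx":0,"ty":0,"tz":-0.4,"roll":0,"gripper":1},
    {"tx":0,"ty":0,"tz":-0.7,"roll":0,"gripper":1},
    {"tx":-0.5,"ty":0,"tz":-0.7,"roll":0,"gripper":1},
    {"tx":-0.5,"ty":0,"tz":-0.7,"roll":0,"gripper":1},
  ],
)

```text
clock: 8.73
tcp_pos: [0.4622, 0.1433, 0.2022]
eef_rot: [180.0, 0.1, -0.1]
ft_force: [-0.1, 0.1, 0.9]
gripper_width: 0.002
gripper_force: 0.0
```

>>> play_rows(
  steps=[
    {"tx":-0.5,"ty":0,"tz":-0.7,"roll":0,"gripper":1},
    {"tx":0,"ty":0,"tz":0,"roll":0,"gripper":1},
    {"tx":0,"ty":0,"tz":0,"roll":0,"gripper":1},
  ],
)

```text
clock: 8.98
tcp_pos: [0.4427, 0.1436, 0.2312]
eef_rot: [180.0, -0.1, 0.0]
ft_force: [0.6, 0.3, 0.3]
gripper_width: 0.001
gripper_force: 0.0
```

```bash
python3 - <<'E'
from h import *
s=readout.read_state(); print(s['clock'],s['tcp_pos'],s['ft_force'])
snap('wrist','w6');im,d,P=measure('w6');snap('top','t6')
measure('t6')
g=(abs(P[...,0]-.577)<.008)&(abs(P[...,1]-.071)<.008);print('nut z',np.percentile(P[g][:,2],90))
E
```

```text
8.9833 [0.4426994  0.14359785 0.23115294] [0.59256205 0.31110313 0.33591105]
knob [0.5022 0.1427] 0.0235 2326 zmed 0.0826 range mid [0.5023 0.1428 0.083 ]Traceback (most recent call last):
  File "<stdin>", line 4, in <module>
  File "h.py", line 14, in measure
    n,l,st,ce=cv2.connectedComponentsWithStats(R.astype(np.uint8)); k=1+st[1:,4].argmax()
                                                                        ~~~~~~~~~~~~~~~^^
ValueError: attempt to get argmax of an empty sequence
```

View pics/w6.png

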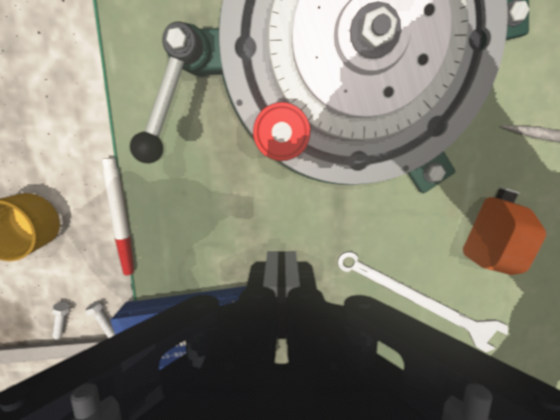

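The plunger is up again (knob top measures 82.6 mm, 5.5 mm higher than before) and the knob at (282,131) is 44.8 degrees on. Next I put the fingers beside the lever, whose stud is at (177,38) and ball at (146,148).

>>> play_rows(
  steps=[
    {"tx":0.5,"ty":-0.5,"tz":0,"roll":0,"gripper":1},
    {"tx":0.5,"ty":-0.5,"tz":0.3,"roll":0,"gripper":1},
    {"tx":0.5,"ty":-0.5,"tz":0.5,"roll":0,"gripper":1},
    {"tx":0.23,"ty":-0.28,"tz":0.5,"roll":0,"gripper":1},
    {"tx":0,"ty":0,"tz":0,"roll":0,"gripper":1},
  ],
)

```text
clock: 9.5
tcp_pos: [0.512, 0.216, 0.1723]
eef_rot: [179.9, 0.4, 0.1]
ft_force: [-0.8, -1.4, -0.0]
gripper_width: -0.0
gripper_force: 0.0
```

>>> play_rows(
  steps=[
    {"tx":0,"ty":0,"tz":0.6,"roll":0,"gripper":1},
    {"tx":0,"ty":0,"tz":0.5,"roll":0,"gripper":1},
    {"tx":0,"ty":0,"tz":0.4,"roll":0,"gripper":1},
    {"tx":0,"ty":0,"tz":0,"roll":0,"gripper":1},
    {"tx":0,"ty":0,"tz":0,"roll":0,"gripper":1},
  ],
)

```text
clock: 9.92
tcp_pos: [0.5116, 0.2139, 0.1169]
eef_rot: [179.9, 0.2, -0.0]
ft_force: [-0.1, 0.0, -0.3]
gripper_width: 0.0
gripper_force: 0.0
```

```bash
python3 - <<'E'
from h import *
s=readout.read_state(); print(s['clock'],s['tcp_pos'],s['ft_force'])
snap('wrist','w7')
E
```

```text
9.9167 [0.51164533 0.21389786 0.11686618] [-0.1110568   0.03452237 -0.25781753]
```

View pics/w7.png

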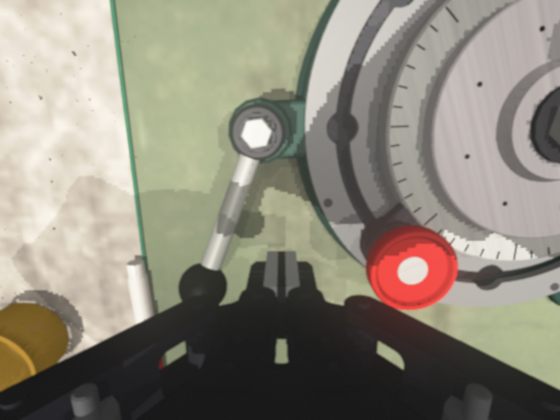

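The fingers (281,265) stand right of the rod (235,210) with room to spare. Going down, then pushing.

>>> play_rows(
  steps=[
    {"tx":0,"ty":0,"tz":0.5,"roll":0,"gripper":1},
    {"tx":0,"ty":0,"tz":0.4,"roll":0,"gripper":1},
    {"tx":0,"ty":0,"tz":0.22,"roll":0,"gripper":1},
    {"tx":0,"ty":0,"tz":0,"roll":0,"gripper":1},
    {"tx":-0.013,"ty":-0.161,"tz":0,"roll":0,"gripper":1},
  ],
)

```text
clock: 10.38
tcp_pos: [0.5124, 0.22, 0.0736]
eef_rot: [179.9, -0.0, -0.1]
ft_force: [-0.0, 0.2, 0.1]
gripper_width: -0.001
gripper_force: 0.0
```

>>> play_rows(
  steps=[
    {"tx":0.004,"ty":-0.162,"tz":0,"roll":0,"gripper":1},
    {"tx":0.021,"ty":-0.161,"tz":0,"roll":0,"gripper":1},
    {"tx":0.038,"ty":-0.158,"tz":0,"roll":0,"gripper":1},
    {"tx":0.054,"ty":-0.153,"tz":0,"roll":0,"gripper":1},
    {"tx":0.069,"ty":-0.146,"tz":0,"roll":0,"gripper":1},
  ],
)

```text
clock: 10.8
tcp_pos: [0.5195, 0.2531, 0.0734]
eef_rot: [180.0, -0.0, 0.0]
ft_force: [-0.0, -3.5, 0.0]
gripper_width: -0.001
gripper_force: 1.4
```

>>> play_rows(
  steps=[
    {"tx":0.084,"ty":-0.138,"tz":0,"roll":0,"gripper":1},
    {"tx":0.098,"ty":-0.129,"tz":0,"roll":0,"gripper":1},
    {"tx":0.111,"ty":-0.118,"tz":0,"roll":0,"gripper":1},
    {"tx":0.123,"ty":-0.105,"tz":0,"roll":0,"gripper":1},
    {"tx":0,"ty":0,"tz":0,"roll":0,"gripper":1},
  ],
)

```text
clock: 11.22
tcp_pos: [0.5372, 0.2737, 0.0732]
eef_rot: [-179.9, -0.1, 0.0]
ft_force: [1.0, -0.1, 0.0]
gripper_width: -0.0
gripper_force: 0.0
```

>>> play_rows(
  steps=[
    {"tx":0.133,"ty":-0.092,"tz":0,"roll":0,"gripper":1},
    {"tx":0.071,"ty":-0.041,"tz":0,"roll":0,"gripper":1},
    {"tx":0.071,"ty":-0.037,"tz":0,"roll":0,"gripper":1},
  ],
)

```text
clock: 11.47
tcp_pos: [0.5471, 0.2789, 0.073]
eef_rot: [180.0, 0.0, -0.0]
ft_force: [-2.6, -3.6, 0.4]
gripper_width: -0.004
gripper_force: 1.3
```

```bash
python3 - <<'E'
from h import *
s=readout.read_state(); print(s['clock'],s['tcp_pos'],s['ft_force'])
snap('wrist','w8')
E
```

```text
11.4667 [0.54709999 0.27885591 0.07296954] [-2.5560118  -3.64740088  0.39226387]
```

View pics/w8.png

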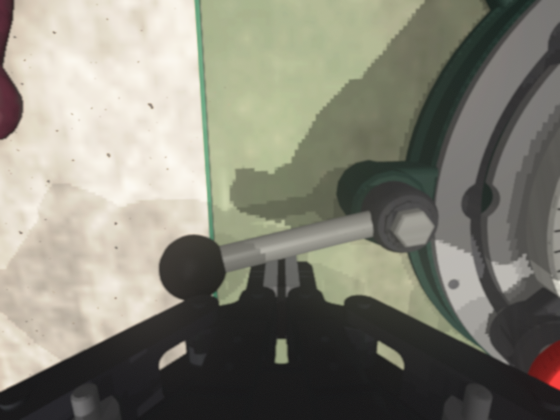

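The lever (405,220)→(192,267) now points about 12 degrees short of due left. Continuing in small pushes and watching the force.

>>> play_rows(
  steps=[
    {"tx":0.075,"ty":-0.032,"tz":0,"roll":0,"gripper":1},
    {"tx":0.075,"ty":-0.03,"tz":0,"roll":0,"gripper":1},
    {"tx":0,"ty":0,"tz":0,"roll":0,"gripper":1},
  ],
)

```text
clock: 11.77
tcp_pos: [0.5538, 0.2816, 0.0732]
eef_rot: [-180.0, -0.0, -0.0]
ft_force: [-0.4, -0.6, -0.5]
gripper_width: 0.002
gripper_force: 0.5
```

>>> play_rows(
  steps=[
    {"tx":0.075,"ty":-0.026,"tz":0,"roll":0,"gripper":1},
    {"tx":0.05,"ty":-0.015,"tz":0,"roll":0,"gripper":1},
    {"tx":0,"ty":0,"tz":0,"roll":0,"gripper":1},
  ],
)

```text
clock: 12.02
tcp_pos: [0.5557, 0.2825, 0.0727]
eef_rot: [179.9, 0.3, 0.0]
ft_force: [-9.4, -3.7, 5.0]
gripper_width: 0.001
gripper_force: 5.2
```

>>> play_rows(
  steps=[
    {"tx":0.04,"ty":-0.01,"tz":0,"roll":0,"gripper":1},
    {"tx":0,"ty":0,"tz":0,"roll":0,"gripper":1},
    {"tx":0,"ty":0,"tz":0,"roll":0,"gripper":1},
  ],
)

```text
clock: 12.27
tcp_pos: [0.5558, 0.2826, 0.0726]
eef_rot: [179.8, 0.4, 0.1]
ft_force: [-15.6, -4.5, 8.5]
gripper_width: -0.001
gripper_force: 7.8
```

The position has stopped at 0.1 mm change while the force rises, so the lever is on its stop. Backing off and checking.

>>> play_rows(
  steps=[
    {"tx":-0.2,"ty":0.05,"tz":0,"roll":0,"gripper":1},
    {"tx":-0.4,"ty":0.1,"tz":0,"roll":0,"gripper":1},
    {"tx":-0.3,"ty":0,"tz":-0.3,"roll":0,"gripper":1},
    {"tx":0,"ty":0,"tz":-0.7,"roll":0,"gripper":1},
    {"tx":0,"ty":0,"tz":-0.7,"roll":0,"gripper":1},
  ],
)

```text
clock: 12.68
tcp_pos: [0.5228, 0.2776, 0.1415]
eef_rot: [-180.0, 0.0, 0.1]
ft_force: [1.2, -0.1, 1.2]
gripper_width: -0.001
gripper_force: 0.0
```

>>> play_rows(
  steps=[
    {"tx":-0.5,"ty":0.7,"tz":-0.6,"roll":0,"gripper":1},
    {"tx":-0.5,"ty":0.7,"tz":-0.6,"roll":0,"gripper":1},
    {"tx":-0.5,"ty":0.7,"tz":-0.6,"roll":0,"gripper":1},
    {"tx":0,"ty":0,"tz":0,"roll":0,"gripper":1},
    {"tx":0,"ty":0,"tz":0,"roll":0,"gripper":1},
  ],
)

```text
clock: 13.1
tcp_pos: [0.465, 0.1931, 0.2146]
eef_rot: [-180.0, -0.3, -0.1]
ft_force: [0.1, 0.8, -0.4]
gripper_width: 0.002
gripper_force: 0.0
```

```bash
python3 - <<'E'
from h import *
s=readout.read_state(); print(s['clock'],s['tcp_pos'],s['ft_force'])
snap('wrist','w9');im,d,P=measure('w9')
m=(P[...,2]>.062)&(P[...,2]<.12)&(P[...,1]>.2)&(P[...,1]<.36)&(P[...,0]>.45)&(d>0)
q=P[m]; st=q[q[:,1]<.24].mean(0); b=q[q[:,1]>.3].mean(0); print(st,b,np.degrees(np.arctan2(b[1]-.223,b[0]-.5735)),len(q))
E
```

```text
13.1 [0.46502598 0.19314471 0.2146395 ] [ 0.09714056  0.84315743 -0.42213185]
knob [0.5023 0.1448] 0.023 2344 zmed 0.0828 range mid [0.5024 0.1448 0.0835]
[0.57241553 0.22590721 0.07041388] [0.56943215 0.3126091  0.0835602 ] 92.59918580905445 3750
```

View pics/w9.png

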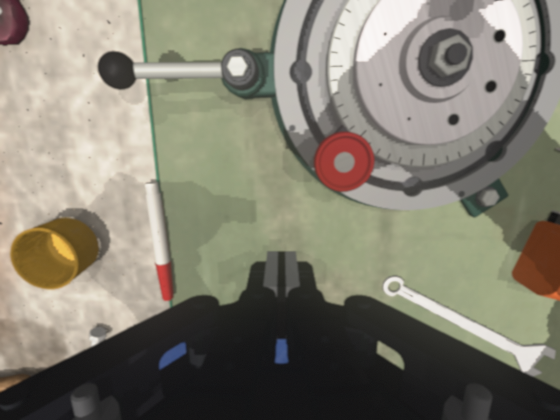

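The lever (240,68)→(117,70) points due left. The plunger knob is up, the tools are undisturbed and the gripper is clear, so I'm handing in.

```bash
python3 -c "
from rig import job_done
print(job_done())"
```

```text
the job is handed in; nothing more can be done
None
```

The job is handed in and the result was not reported back: by my measurements the table turned one hole clockwise (44.8°) with the plunger sprung up, the clamp lever is against its stop, and the gripper is clear; the marker lies where it was, but I did not re-measure the tools.

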